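Push the candle carton home down the packing lane

ROBOT

A 7-joint arm with a two-finger parallel gripper is mounted at the origin on the work surface. World frame = base frame: x ahead of the robot, y to its left, z up, the work surface at z = 0. Lengths are in m, angles in rad, forces in N, time in s.
With the tool pointing down it reaches from about 0.425 to 0.875 m from the base axis. Payload 4.7 kg.
Tool frame: the origin (TCP) lies at the very end of the fingers, on their centre line; the grasp point (between the pads) lies behind it (ctrl.tcp_to_grasp is the y of the grasp point in the tool frame, in m); y points along the fingers, x is the direction in which the jaws open and shut, and the axes are right-handed (so a half turn about y gives the same grasp; the last joint's range is limited). The gripper opens to 87 mm and grips with 3 to 60 N. Pads are 19 mm wide; open, the fingers measure 117 mm over their backs; the gripper's body (75 mm by 190 mm) begins 51 mm behind the grasp point.
Start: joints at [-1.175, 0.321, -0.07, 1.45, 0.023, 1.371, -0.057], TCP at [0.242, 0.603, 0.223] pointing down, gripper open.
Joint ranges: [-2.86, 2.86], [-0.3, 2.09], [-1.38, 1.24], [0.06, 2.45], [-1.56, 4.7], [0.09, 2.05], [-2.69, 2.69]. Speed limits (rad/s): [2.57, 2.57, 3.14, 3.14, 3.14, 3.14, 3.14].

INTERFACE

Orientations are given as a rotation vector (axis times angle).
In Python, from bench import ctrl, get_image, workorder gives the robot as it stands.
- The arm moves only by the tool drive_tool, never from a script. Its argument "increments" is text: rows parted by semicolons, each of 5 numbers parted by spaces: the shift along the tool's x, y, z in mm, then the turn about the tool's y in degrees, then the closure in counts, from 0 (fully open) to 255 (shut). In form: tx ty tz yaw fingers; .... A call has 1 to 20 rows; each row shifts and turns the commanded pose from where the row before left it, along the tool's axes as they then stand; what a row does not reach is not made up. A row lasts 1/8 s, in which the tool goes at most 62.5 mm and 10.7 degrees, less where a joint would pass 70% of its speed; a pose out of reach is approached as far as the arm can. A call is refused whole if a number of a shift passes 62.5 or a number of a turn 10.7, either way. A call with a gripper value outside its range is refused whole. The fingers move at their own pace and stop on an object; "squeeze" is the grip in N (left out, the last holds). Time passes only in rows, so rows that do not move let the fingers close. It gives the time, the measured TCP pose, the force and the opening at its end, in the units of the state.
- ctrl.get_state(): the state, without advancing time (a new reading comes with each control period).
- get_image(name): name is "scene" or "top"; returns a dict with "img" (480x640x3 uint8, red, green, blue), "mtx" (3x3 intrinsics, pixels), "camera_from_world" (4x4, takes a point from world to camera coordinates). Camera axes: x right, y up, looking along -z (the intrinsics and any distortion apply to the point x, -y, -z); pixel columns grow to the right and rows downward; lengths in m; the calibration is good to about 2 mm. A picture is of the moment at which its call begins. There is no depth.
- workorder.close_job(): hands the job in, once; it reports no verdict.
The state is a dict: "time": time; "joint_positions": joint angles; "qd": joint speeds; "joint_torque": joint torques, N m; "position": TCP position; "tool_rot": TCP orientation; "ft_force": force on the tool from outside, world axes, zero at the start; "torque": the same for the moment, N m; "grip_width": opening from 0.0 (shut) to 1.0 (fully open).
Only numpy, scipy, OpenCV 4.12 (cv2) and the standard library are available. Lean on these libraries where they do the work, as an engineer would, in place of code of your own. Each camera call takes 0.05 s, during which the arm holds its last target.

TASK

Push the loose candle carton, which stands askew on the open part of the packing board, down the lane between the two guide rails until it sits squarely against the wooden end stop. Only push it with the fingers, never lift or tip it; its sides would scuff, so neither the carton nor the robot may touch either rail on the way. Leave the candles and the jar beside the board where they stand, and finish clear of everything.

Things in the scene. Friction and masses are not known exactly. Their poses are not given: they have to be found in the camera images.
- carton: Loose closed plain cardboard carton with a paper band, 120 mm long (its x), 100 mm wide (its y), 65 mm tall, 0.3 to 0.65 kg; too wide to pinch. Origin: centre of its underside, z up. It starts on the open part of the board before the rails, its x axis within 0.25 rad of the lane's direction, up to 20 mm off the lane's middle line. Slides with ordinary friction
- jig: Fixed packing board: flat grey laminate 440 x 220 mm, 6 mm thick. Its x axis is the lane's direction, from the open end to the end stop; y points to the left rail. Origin: at table height on the lane's middle line. In this frame the board spans x -230 to 210 mm, the rails x -30 to 190 mm; the end stop's face is at x = 190 mm, and the carton's origin, when home, at x = 130 mm, y = 0
- rail_left: Fixed aluminium guide rail, 220 mm long, 12 mm wide, 18 mm high above the board, its inner face 62 mm to the left (+y) of the lane's middle line. Origin: centre of its underside, on the board. The lane between the rails is 124 mm wide, which leaves 12 mm on each side of a centred carton
- rail_right: The same rail on the right (-y), its inner face 62 mm from the lane's middle line
- end_stop: Fixed wooden block across the far end of the lane, 15 mm thick, 120 mm wide, 30 mm high above the board. Origin: at the foot of the face that the carton comes to rest against, middle of the lane; touching it is allowed
- lane_mouth (a point): Point on the board's top face, on the middle line, where the rails begin. The 200 mm of board before it is flat and open on all sides, so the carton can be pushed sideways there
- lane_end (a point): Point on the board's top face, on the middle line, at the foot of the end stop's face
- candle_tall: Bystander: loose white pillar candle, 54 mm in diameter, 110 mm tall, standing on the table to the right of the lane. Origin: centre of its underside
- candle_short: Bystander: loose white pillar candle, 64 mm in diameter, 70 mm tall, standing on the table to the right of the lane. Origin: centre of its underside
- candle_jar: Bystander: loose glass candle jar with a metal lid, 66 mm in diameter, 75 mm tall, standing on the table to the right of the lane. Origin: centre of its underside

How it is judged:
By the outcome, as a careful person would: the job done as asked, in the order asked, and still so for the second after the job is handed in, with the robot touching nothing.
It also fails if it takes over 61 s, if anything falls off the work surface, if the arm or the gripper's body presses on something with over 40 N, if the wrist force passes 120 N, or if a joint passes its speed limit or range.

## Working session

There is one attempt and no reset: what is moved stays moved. The work goes in short steps, Python scripts to look and compute and a tool call to move; the robot and the scene stay as the last step left them, time stands still between calls to the robot, and variables do not carry over. Pictures are saved under pics/ and viewed, and the job is handed in when it is done.

Besides the shell and the picture viewer there is one more tool, called after "Request:" by a JSON object that holds its "method" and its "body". drive_tool: Moves the arm, as the interface text tells. Its arguments: {"type":"object","properties":{"increments":{"type":"string"},"squeeze":{"type":"number"}},"required":["increments"]}

```bash
mkdir -p pics; ls; python3 - <<'E'
from bench import ctrl,get_image,workorder
import cv2,numpy as np
s=ctrl.get_state();print(s);print(ctrl.tcp_to_grasp)
for n in("scene","top"):
    d=get_image(n);cv2.imwrite(f"pics/{n}0.png",d["img"][:,:,::-1]);print(n,d["mtx"],d["camera_from_world"],[k for k in d])
E
```

```text
pics
{'time': 0.0, 'joint_positions': array([-1.17492363,  0.32184425, -0.07005036,  1.45171289,  0.02262358,
        1.37080972, -0.05690265]), 'qd': array([-3.32281638e-05, -5.79098506e-04,  1.08168463e-03,  2.12281267e-03,
        1.93825548e-04, -4.19464178e-04,  1.35240967e-03]), 'joint_torque': array([-3.97082840e-04, -4.91283417e+01, -4.04274585e-01, -3.12532425e+01,
       -6.41271682e-02,  4.35580546e-02,  1.81340756e-04]), 'position': array([0.2420281 , 0.60263805, 0.22142845]), 'tool_rot': array([-1.36721783, -0.92241622,  0.92500142]), 'ft_force': array([-1.45127746, -0.48993671, -0.17990444]), 'torque': array([-0.00187691,  0.01550801, -0.03554311]), 'grip_width': 0.999808010738019}
-0.0187
scene [[616.90018738   0.         316.90096487]
 [  0.         616.90018738 241.41607628]
 [  0.           0.           1.        ]] [[ 0.08059388  0.99669014  0.01064868 -0.10285251]
 [-0.72298194  0.05110039  0.6889745   0.38632821]
 [ 0.68614994 -0.06322593  0.72470735 -1.49071552]
 [ 0.          0.          0.          1.        ]] ['img', 'mtx', 'camera_from_world']
top [[485.24428775   0.         320.56407232]
 [  0.         485.24428775 232.86489983]
 [  0.           0.           1.        ]] [[ 0.00526736 -0.99949282  0.03140625  0.04186687]
 [ 0.98120087  0.01122484  0.19266255 -0.58572412]
 [-0.19291737  0.02980102  0.98076235 -0.71661764]
 [ 0.          0.          0.          1.        ]] ['img', 'mtx', 'camera_from_world']
```

View pics/scene0.png

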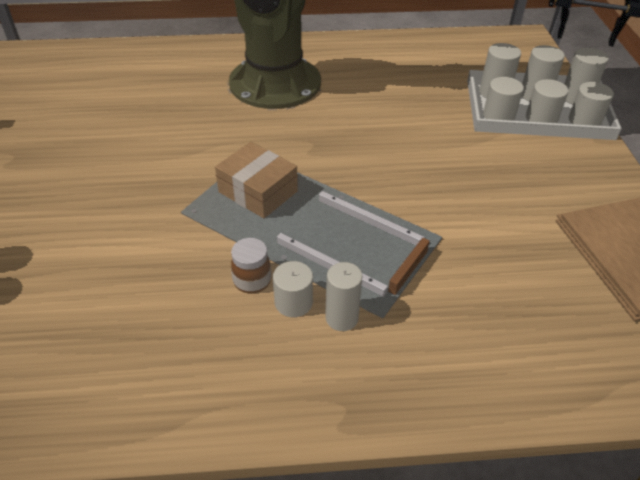

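View pics/top0.png

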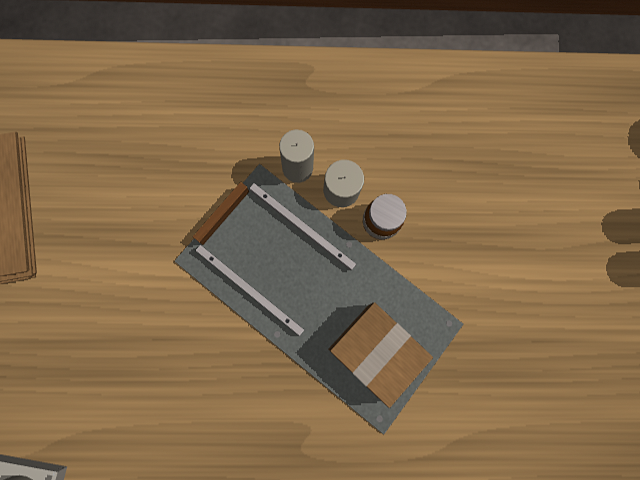

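```bash
python3 - <<'E'
import cv2
a=cv2.imread("pics/top0.png")[150:440,165:475];cv2.imwrite("pics/top0z.png",cv2.resize(a,None,fx=2,fy=2,interpolation=cv2.INTER_CUBIC))
a=cv2.imread("pics/scene0.png")[135:335,175:445];cv2.imwrite("pics/scene0z.png",cv2.resize(a,None,fx=2.9,fy=2.9,interpolation=cv2.INTER_CUBIC))
E
```

```text
(no output)
```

View pics/top0z.png

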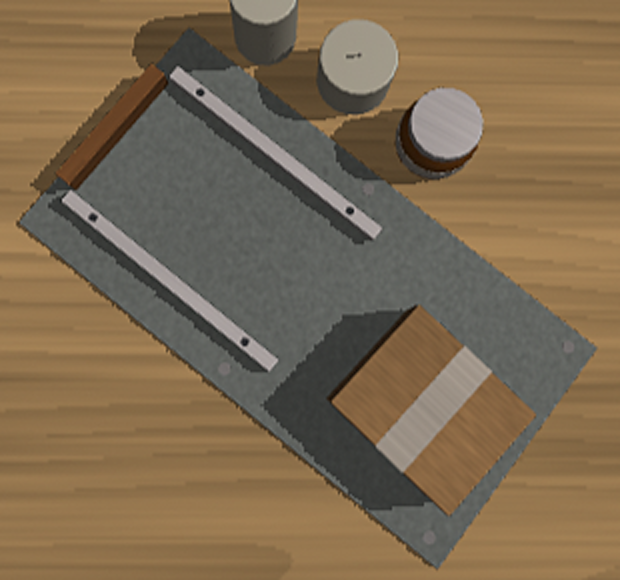

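View pics/scene0z.png

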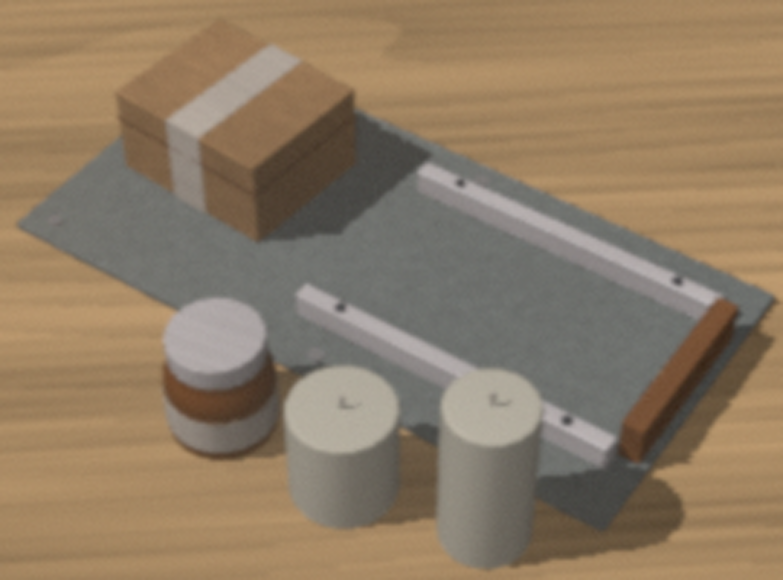

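```bash
cat > h.py <<'E'
import numpy as np,cv2
from scipy.optimize import least_squares
C={}
def setcam(n,d): C[n]=(d["mtx"],d["camera_from_world"])
def proj(n,P):
    K,T=C[n];p=np.c_[P,np.ones(len(P))]@T.T
    q=np.c_[p[:,0],-p[:,1],-p[:,2]]@K.T
    return q[:,:2]/q[:,2:]
def tf(v,P):
    c,s=np.cos(v[2]),np.sin(v[2]);P=np.asarray(P,float)
    return np.c_[v[0]+c*P[:,0]-s*P[:,1],v[1]+s*P[:,0]+c*P[:,1],P[:,2]]
def fit(obs,v0):  # obs: {cam:(P,px)}
    f=lambda v:np.concatenate([(proj(n,tf(v,P))-px).ravel() for n,(P,px) in obs.items()])
    r=least_squares(f,v0,loss="soft_l1");return r.x,f(r.x)
def cart_top(): return np.array([[.06,-.05,.071],[-.06,-.05,.071],[-.06,.05,.071],[.06,.05,.071]])
def rel(j,c):
    d=np.array(c[:2])-j[:2];co,si=np.cos(j[2]),np.sin(j[2])
    return np.array([co*d[0]+si*d[1],-si*d[0]+co*d[1],c[2]-j[2]])
E
cat > fit0.py <<'E'
from bench import get_image
from h import *
for n in("top","scene"): setcam(n,get_image(n))
zt=lambda a:np.array(a)/2.+[165-.25,150-.25]
zs=lambda a:np.array(a)/2.9+[175-.3,135-.3]
JP=np.array([[-230,-110,6],[-230,110,6],[210,110,6],[210,-110,6],[-30,62,24],[-30,74,24],[190,62,24],[190,74,24],[-30,-74,24],[-30,-62,24],[190,-74,24],[190,-62,24]])/1e3
jt=zt([[597,348],[437,568],[18,222],[192,29],[279,361],[267,371],[72,191],[62,200],[383,230],[373,240],[180,67],[170,76]])
SP=np.array([[-230,-110,6],[210,110,6],[210,-110,6],[-30,62,24],[-30,74,24],[-30,-74,24],[-30,-62,24],[190,-74,24],[190,-62,24]])/1e3
js=zs([[18,224],[776,300],[606,528],[418,175],[430,164],[297,298],[309,287],[608,452],[616,440]])
for o in({"top":(JP,jt)},{"scene":(SP,js)},{"top":(JP,jt),"scene":(SP,js)}):
    j,r=fit(o,[.6,.1,.8]);print("jig",j.round(4),r.reshape(-1,2).round(1).tolist())
ct=zt([[418,306],[534,415],[449,516],[331,399]])
cs=zs([[257,170],[117,95],[222,18],[356,94]])
for o in({"top":(cart_top(),ct)},{"scene":(cart_top(),cs)},{"top":(cart_top(),ct),"scene":(cart_top(),cs)}):
    c,r=fit(o,[.5,-.1,.8]);print("cart",c.round(4),r.round(1),rel(j,c).round(4))
np.save("jig.npy",j)
E
python3 fit0.py
```

```text
jig [0.5006 0.0559 0.8987] [[0.6, 0.8], [0.1, 1.5], [0.3, -0.1], [-1.0, -1.0], [-0.1, -0.3], [1.2, 0.7], [-0.6, -1.0], [-0.5, 0.1], [0.2, -0.5], [0.8, 0.1], [-0.7, -0.6], [-0.3, 0.2]]
jig [0.506  0.0567 0.9004] [[-0.4, -0.1], [0.6, -0.8], [-0.3, 1.2], [0.3, -0.4], [-0.4, -0.1], [-0.3, -0.5], [-0.5, -0.7], [0.2, 0.7], [1.0, 0.2]]
jig [0.5018 0.0564 0.8995] [[0.3, -0.1], [-0.0, 0.6], [0.1, -0.7], [-1.4, -1.6], [-0.3, -1.0], [0.9, -0.0], [-0.9, -1.6], [-0.8, -0.5], [-0.1, -1.3], [0.5, -0.6], [-1.0, -1.3], [-0.7, -0.5], [-0.4, -1.7], [-0.1, -2.3], [-0.9, -0.8], [-0.0, -1.9], [-0.7, -1.5], [-0.6, -2.2], [-0.8, -2.4], [-0.4, -1.2], [0.4, -1.7]]
cart [ 0.3996 -0.0446  0.8159] [ 0.4 -1.5  1.4 -0.2 -0.5  0.3 -1.   0.9] [-0.1427  0.0172 -0.0836]
cart [ 0.4044 -0.0437  0.8242] [-0.4  0.6 -0.1 -0.5 -0.2  0.6  0.8 -1. ] [-0.139   0.014  -0.0753]
cart [ 0.4004 -0.0442  0.8174] [ 0.1 -2.1  1.2 -0.9 -0.7 -0.3 -1.3  0.4 -1.  -0.8 -0.3 -2.  -0.2 -0.6
  0.4 -2.1] [-0.1419  0.0168 -0.0822]
```

```bash
cat >> h.py <<'E'
from scipy.spatial.transform import Rotation as Ro
def toolinfo(s,j):
    R=Ro.from_rotvec(s["tool_rot"]).as_matrix();p=s["position"]
    pj=rel(j,[p[0],p[1],0])[:2]
    a=np.degrees(np.arctan2(R[1,0],R[0,0])-j[2])
    print("t",round(s["time"],2),"pos",p.round(4),"r",np.hypot(*p[:2]).round(4),"jig xy mm",(pj*1e3).round(1),"toolx ang in jig deg",round((a+180)%360-180,2),"ydown",R[2,1].round(4))
    print("q",s["joint_positions"].round(3),"F",s["ft_force"].round(1),"grip",round(float(s["grip_width"]),3));return R
def go(s,j,xj,yj,z,ang=None):
    """tool shifts (mm) to reach jig x,y mm and world z mm; yaw first reported"""
    R=Ro.from_rotvec(s["tool_rot"]).as_matrix()
    t=tf(j,[[xj/1e3,yj/1e3,z/1e3]])[0]
    print("target",t.round(4),"shift tool xyz mm",(R.T@(t-s["position"])*1e3).round(1), "r",np.hypot(*t[:2]).round(3))
E
python3 - <<'E'
from bench import ctrl
from h import *
j=np.load("jig.npy");s=ctrl.get_state();R=toolinfo(s,j);print(R.round(3));go(s,j,-230,16,200)
print(tf(j,[[-.23,.016,.2]]))
# candles: top-face centres in top image
from bench import get_image
setcam("top",get_image("top"));setcam("scene",get_image("scene"))
def unp(n,px,z):
    f=lambda v:(proj(n,np.array([[v[0],v[1],z]]))-px).ravel()
    return least_squares(f,[.6,0]).x
for nm,px,z in(("tall",(297,146),.11),("short",(344,180),.07),("jar",(388,212),.075)):
    w=unp("top",px,z);print(nm,w.round(3),rel(j,[*w,0])[:2].round(3))
E
```

```text
t 0.2 pos [0.2421 0.6029 0.2219] r 0.6496 jig xy mm [266.3 543.3] toolx ang in jig deg 16.59 ydown -1.0
q [-1.175  0.322 -0.07   1.451  0.023  1.371 -0.057] F [-0.1 -0.8  0.2] grip 1.002
[[ 0.373 -0.    -0.928]
 [ 0.928 -0.001  0.373]
 [-0.001 -1.    -0.   ]]
target [ 0.3462 -0.1138  0.2   ] shift tool xyz mm [-626.2   22.7 -363.6] r 0.364
[[ 0.34624744 -0.11375318  0.2       ]]
tall [0.71  0.085] [ 0.152 -0.145]
short [0.669 0.01 ] [ 0.068 -0.16 ]
jar [ 0.616 -0.059] [-0.019 -0.161]
```

Request:
{"method": "drive_tool", "body": {"increments": "0 0 0 10.6 0;0 0 0 10.6 0;0 0 0 10.6 0;0 0 0 10.6 0;0 0 0 10.6 0;0 0 0 10.6 0;0 0 0 10.6 0;0 0 0 10.6 0;0 0 0 10.6 0;0 0 0 10.6 0;0 0 0 0 0;0 0 0 0 0"}}

```text
time: 1.8
position: [0.2421, 0.6032, 0.2226]
tool_rot: [-1.509, 0.515, -0.515]
ft_force: [0.2, -0.0, -0.4]
grip_width: 1.0
```

```bash
cat > st.py <<'E'
import sys
from bench import ctrl
from h import *
j=np.load("jig.npy");s=ctrl.get_state();R=toolinfo(s,j)
a=list(map(float,sys.argv[1:]))
for i in range(0,len(a),3): go(s,j,*a[i:i+3])
E
python3 st.py -100 0 200 -215 0 200
```

```text
t 1.8 pos [0.2421 0.6032 0.2226] r 0.65 jig xy mm [266.6 543.5] toolx ang in jig deg -89.23 ydown -1.0
q [-1.363  0.319  0.169  1.458 -0.054  1.369 -1.849] F [ 0.2 -0.  -0.4] grip 1.0
target [ 0.4396 -0.0219  0.2   ] shift tool xyz mm [ 538.5   22.5 -373.9] r 0.44
target [ 0.3681 -0.112   0.2   ] shift tool xyz mm [ 537.    22.5 -488.9] r 0.385
```

Request:
{"method": "drive_tool", "body": {"increments": "60 0 0 0 0;60 0 0 0 0;60 0 0 0 0;60 0 0 0 0;60 0 0 0 0;60 0 0 0 0;28 0 -52 0 0;28 0 -52 0 0;28 0 -52 0 0;28 0 -52 0 0;28 0 -52 0 0;28 0 -52 0 0;20 0 -30 0 0;0 0 -30 0.8 0;0 0 0 0 0;0 0 0 0 0"}}

```text
time: 3.8
position: [0.4467, -0.0262, 0.2228]
tool_rot: [-1.505, 0.526, -0.527]
ft_force: [-1.5, -0.2, -0.5]
grip_width: 1.001
```

```bash
python3 st.py -215 0 200 -215 0 150
```

```text
t 3.8 pos [ 0.4467 -0.0262  0.2228] r 0.4475 jig xy mm [-98.9  -8.2] toolx ang in jig deg -90.11 ydown -1.0
q [-0.66  -0.166  0.6    1.942  0.096  1.337 -0.762] F [-1.5 -0.2 -0.5] grip 1.001
target [ 0.3681 -0.112   0.2   ] shift tool xyz mm [  -8.    22.7 -116.1] r 0.385
target [ 0.3681 -0.112   0.15  ] shift tool xyz mm [  -8.    72.7 -116.2] r 0.385
```

Request:
{"method": "drive_tool", "body": {"increments": "-6 0 -40 0 0;-6 0 -40 0 0;-6 0 -36 0 0;0 0 0 0 0;0 0 0 0 0"}}

```text
time: 4.42
position: [0.3723, -0.0956, 0.2237]
tool_rot: [-1.504, 0.525, -0.529]
ft_force: [0.2, 0.1, 0.3]
grip_width: 0.999
```

```bash
python3 st.py -220 16 100 -215 16 50
```

```text
t 4.42 pos [ 0.3723 -0.0956  0.2237] r 0.3843 jig xy mm [-199.6    6.9] toolx ang in jig deg -90.11 ydown -1.0
q [-0.263 -0.3    0.368  2.055  0.108  1.366 -0.605] F [0.2 0.1 0.3] grip 0.999
target [ 0.3525 -0.1059  0.1   ] shift tool xyz mm [ -9.3 123.7 -20.7] r 0.368
target [ 0.3556 -0.102   0.05  ] shift tool xyz mm [ -9.4 173.7 -15.8] r 0.37
```

Request:
{"method": "drive_tool", "body": {"increments": "0 40 0 0 0;-4 40 -5 0 0;-5 40 -10 0 0;0 0 -10 0 0;0 0 -10 0 0;0 0 0 0 0"}}

```text
time: 5.18
position: [0.3443, -0.1185, 0.1054]
tool_rot: [-1.503, 0.524, -0.532]
ft_force: [0.5, -0.1, 0.5]
grip_width: 0.997
```

```bash
python3 st.py -220 16 40
```

```text
t 5.17 pos [ 0.3443 -0.1185  0.1054] r 0.3641 jig xy mm [-234.9   14.6] toolx ang in jig deg -90.19 ydown -1.0
q [-0.223 -0.253  0.434  2.263  0.116  1.106 -0.528] F [ 0.5 -0.1  0.5] grip 0.997
target [ 0.3525 -0.1059  0.04  ] shift tool xyz mm [-1.8 65.4 14.6] r 0.368
```

Request:
{"method": "drive_tool", "body": {"increments": "0 30 0 0 110;-2 30 0 0 110;0 3 0 0 110;0 0 0 0 110;0 0 0 0 110"}}

```text
time: 5.8
position: [0.3428, -0.1171, 0.0419]
tool_rot: [-1.503, 0.524, -0.532]
ft_force: [0.1, 0.3, 0.7]
grip_width: 0.588
```

```bash
python3 st.py -215 16 40; python3 - <<'E'
from bench import get_image
import cv2
for n,(a,b,c,d) in {"top":(150,440,165,475),"scene":(100,335,155,445)}.items():
    i=get_image(n)["img"][a:b,c:d,::-1];cv2.imwrite(f"pics/{n}1.png",cv2.resize(i,None,fx=2,fy=2,interpolation=cv2.INTER_CUBIC))
E
```

```text
t 5.8 pos [ 0.3428 -0.1171  0.0419] r 0.3622 jig xy mm [-234.7   16.6] toolx ang in jig deg -90.19 ydown -1.0
q [-0.23  -0.152  0.466  2.335  0.082  0.94  -0.492] F [0.1 0.3 0.7] grip 0.588
target [ 0.3556 -0.102   0.04  ] shift tool xyz mm [ 0.6  2.  19.7] r 0.37
```

View pics/top1.png

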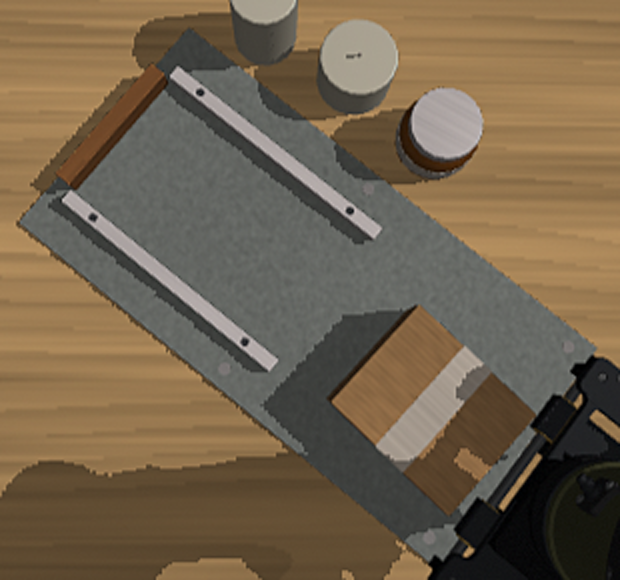

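View pics/scene1.png

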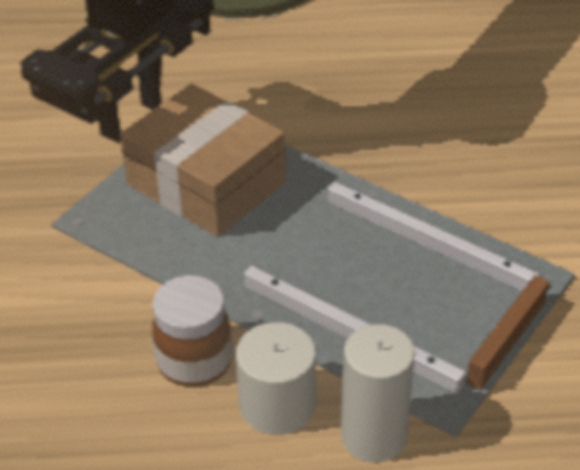

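Request:
{"method": "drive_tool", "body": {"increments": "-6 0 0 4.7 110;0 0 6 0 110;0 0 6 0 110;0 0 4 0 110;0 0 3 0 110;0 0 3 0 110;0 0 2 0 110;0 0 0 0 110"}}

```text
time: 6.9
position: [0.3521, -0.0966, 0.0405]
tool_rot: [-1.489, 0.592, -0.592]
ft_force: [-3.0, -3.5, 3.9]
grip_width: 0.571
```

```bash
python3 st.py -202 20 40
```

```text
t 6.9 pos [ 0.3521 -0.0966  0.0405] r 0.3651 jig xy mm [-212.9   22.1] toolx ang in jig deg -94.9 ydown -1.0
q [-0.249 -0.132  0.426  2.325  0.068  0.938 -0.623] F [-3.  -3.5  3.9] grip 0.571
target [ 0.3605 -0.0893  0.04  ] shift tool xyz mm [ 1.2  0.5 11. ] r 0.371
```

Request:
{"method": "drive_tool", "body": {"increments": "1 0 5 0 110;1 0 5 0 110;1.2 0 5 0 110;1.2 0 5 0 110;1.2 0 5 0 110;0 0 0 0 110"}}

```text
time: 7.65
position: [0.3737, -0.0816, 0.0404]
tool_rot: [-1.488, 0.591, -0.592]
ft_force: [-2.2, -2.3, 1.3]
grip_width: 0.566
```

```bash
cat > snap.py <<'E'
import sys
from bench import get_image
import cv2
k=sys.argv[1]
for n,(a,b,c,d) in {"top":(150,440,165,475),"scene":(120,335,175,445)}.items():
    i=get_image(n)["img"][a:b,c:d,::-1];f=2. if n=="top" else 2.7
    cv2.imwrite(f"pics/{n}{k}.png",cv2.resize(i,None,fx=f,fy=f,interpolation=cv2.INTER_CUBIC))
E
python3 st.py; python3 snap.py 2
```

```text
t 7.65 pos [ 0.3737 -0.0816  0.0404] r 0.3825 jig xy mm [-187.7   14.5] toolx ang in jig deg -94.89 ydown -1.0
q [-0.272 -0.085  0.408  2.289  0.042  0.931 -0.647] F [-2.2 -2.3  1.3] grip 0.566
```

View pics/top2.png

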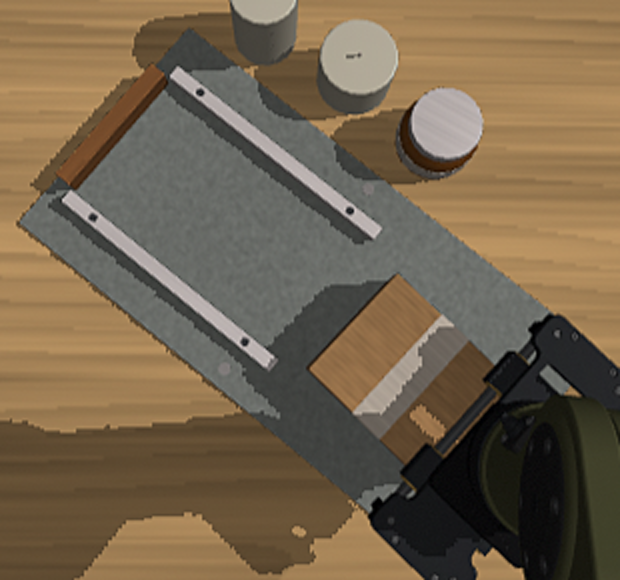

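View pics/scene2.png

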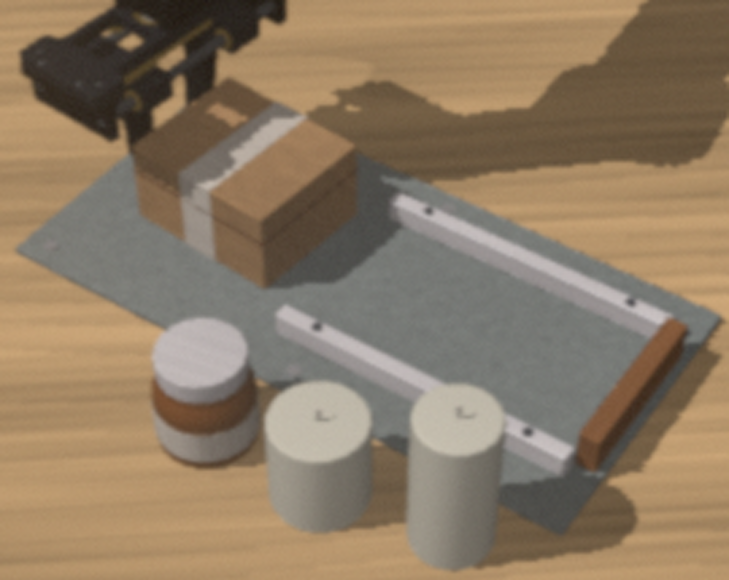

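```bash
cat > meas.py <<'E'
import sys
from bench import get_image
from h import *
J={"top":np.array([.5006,.0559,.8987]),"scene":np.array([.506,.0567,.9004])}
def meas(top=None,scene=None,v0=(.45,0,.85)):
    out=[]
    for n,d,f,o in(("top",top,2.,(165,150)),("scene",scene,2.7,(175,120))):
        if not d: continue
        setcam(n,get_image(n))
        names={"FR":0,"RR":1,"RL":2,"FL":3}
        P=cart_top()[[names[k] for k in d]];px=np.array(list(d.values()))/f+np.array(o)-(.5-.5/f)
        v,r=fit({n:(P,px)},v0);m=rel(J[n],v);print(n,"jig mm",(m[:2]*1e3).round(1),"yaw",m[2].round(4),"res",r.round(1))
E
python3 -c "
from meas import meas
meas(dict(FR=(399,273),FL=(308,370)),dict(FR=(262,218),FL=(357,153),RR=(134,150),RL=(231,79)))"
```

```text
top jig mm [-115.5    8.6] yaw -0.0868 res [-0.2  0.2  0.2 -0.2]
scene jig mm [-113.4    7.6] yaw -0.0958 res [-0.1  2.7  1.  -1.4 -0.9 -0.5  0.1  0.1]
```

Request:
{"method": "drive_tool", "body": {"increments": "1.3 0 5 0 110;1.3 0 5 0 110;1.3 0 5 0 110;0.7 0 4 -0.5 110;0.7 0 4 -0.5 110;0.7 0 4 -0.5 110;0.7 0 4 -0.5 110;0 0 0 0 110"}}

```text
time: 8.85
position: [0.4012, -0.0628, 0.041]
tool_rot: [-1.494, 0.562, -0.566]
ft_force: [-0.8, -0.5, 0.2]
grip_width: 0.571
```

```bash
python3 st.py; python3 snap.py 3
```

```text
t 8.85 pos [ 0.4012 -0.0628  0.041 ] r 0.406 jig xy mm [-155.9    4.7] toolx ang in jig deg -92.86 ydown -1.0
q [-0.299 -0.03   0.389  2.24   0.012  0.925 -0.639] F [-0.8 -0.5  0.2] grip 0.571
```

View pics/top3.png

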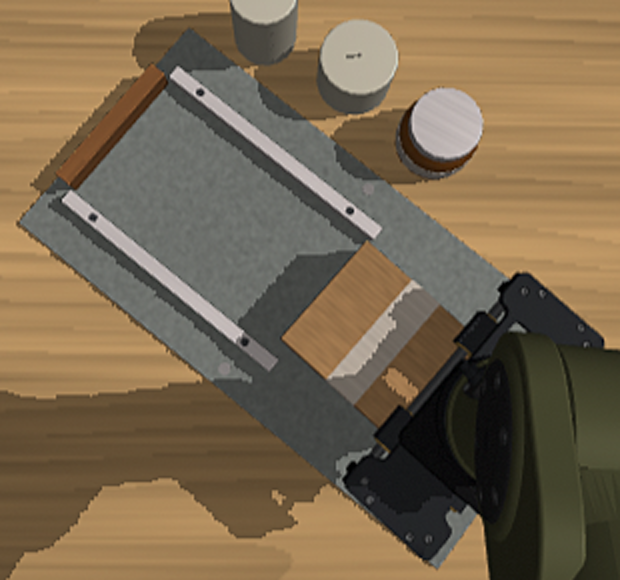

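View pics/scene3.png

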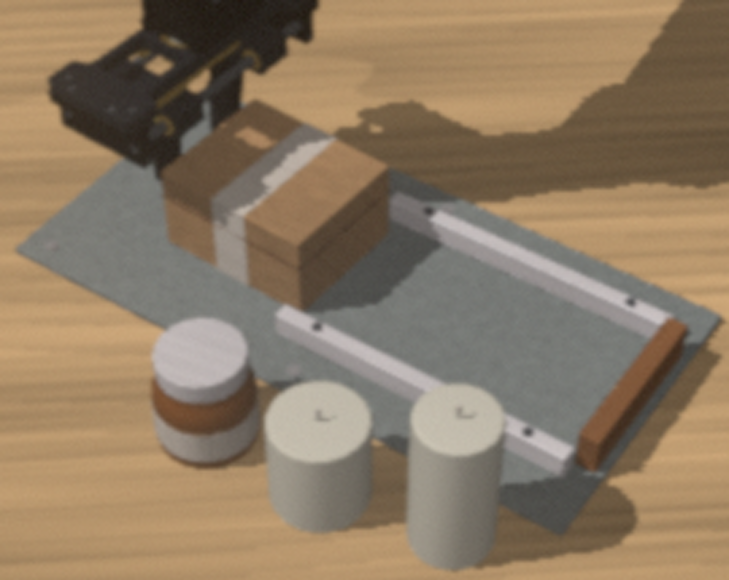

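```bash
python3 -c "
from meas import meas
meas(dict(FR=(370,241),FL=(281,338)),dict(FR=(298,248),FL=(389,170),RR=(163,178),RL=(258,101)))"
```

```text
top jig mm [-84.   2.] yaw -0.0688 res [-0.1  0.1  0.1 -0.1]
scene jig mm [-81.6   0.2] yaw -0.0612 res [ 0.2  0.9  1.2 -0.1 -0.8 -1.2 -0.4  0. ]
```

Request:
{"method": "drive_tool", "body": {"increments": "0.4 0 5 -0.4 110;0.5 0 5 -0.4 110;0.5 0 5 -0.4 110;0.5 0 5 -0.4 110;0.5 0 5 -0.4 110;0.5 0 5 -0.4 110;0.4 0 5 -0.3 110;0.3 0 5 -0.3 110;0 0 5 0 110;0 0 5 0 110;0 0 0 0 110"}}

```text
time: 10.42
position: [0.4351, -0.0276, 0.041]
tool_rot: [-1.506, 0.523, -0.526]
ft_force: [-2.2, -2.6, 2.1]
grip_width: 0.567
```

```bash
python3 st.py; python3 snap.py 4
```

```text
t 10.43 pos [ 0.4351 -0.0276  0.041 ] r 0.4359 jig xy mm [-1.073e+02  1.000e-01] toolx ang in jig deg -89.91 ydown -1.0
q [-0.342  0.042  0.352  2.174 -0.018  0.926 -0.649] F [-2.2 -2.6  2.1] grip 0.567
```

View pics/top4.png

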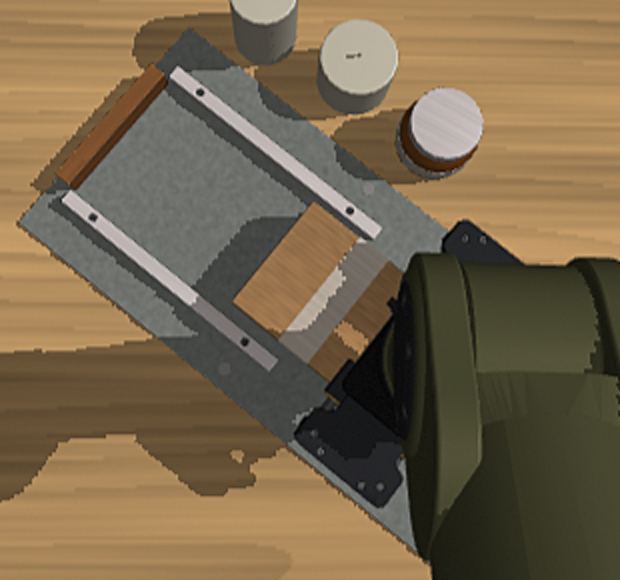

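View pics/scene4.png

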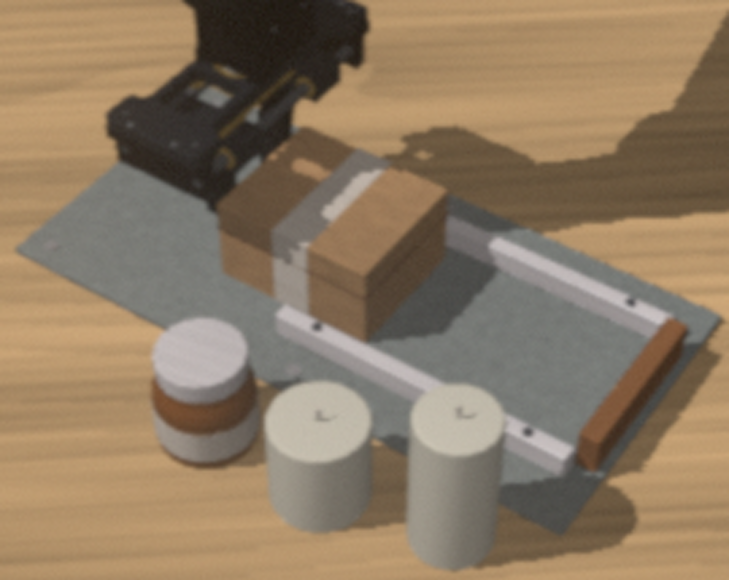

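```bash
python3 -c "
from meas import meas
meas(dict(FR=(316,202),FL=(233,300)),dict(FR=(365,279),FL=(447,190),RR=(220,205),RL=(306,128)))"
```

```text
top jig mm [-35.3   0.6] yaw -0.0181 res [ 0.3 -0.4 -0.3  0.4]
scene jig mm [-34.4   0.3] yaw -0.0068 res [ 0.2 -0.3  1.3  0.7 -1.3  0.2 -0.2 -0.7]
```

Request:
{"method": "drive_tool", "body": {"increments": "0 0 6 0 110;0 0 6 0 110;0 0 6 0 110;0 0 6 0 110;0 0 6 0 110;0 0 6 0 110;0 0 6 0 110;0 0 6 0 110;0 0 6 0 110;0 0 6 0 110;0 0 6 0 110;0 0 6 0 110;0 0 6 0 110;0 0 6 0 110;0 0 6 0 110;0 0 6 0 110;0 0 6 0 110;0 0 0 0 110"}}

```text
time: 12.88
position: [0.4983, 0.0533, 0.0409]
tool_rot: [-1.505, 0.522, -0.525]
ft_force: [-1.0, -1.9, 0.2]
grip_width: 0.567
```

```bash
python3 st.py; python3 snap.py 5
```

```text
t 12.88 pos [0.4983 0.0533 0.0409] r 0.5011 jig xy mm [-4.6  0.9] toolx ang in jig deg -89.88 ydown -1.0
q [-0.424  0.18   0.287  2.026 -0.063  0.942 -0.774] F [-1.  -1.9  0.2] grip 0.567
```

View pics/top5.png

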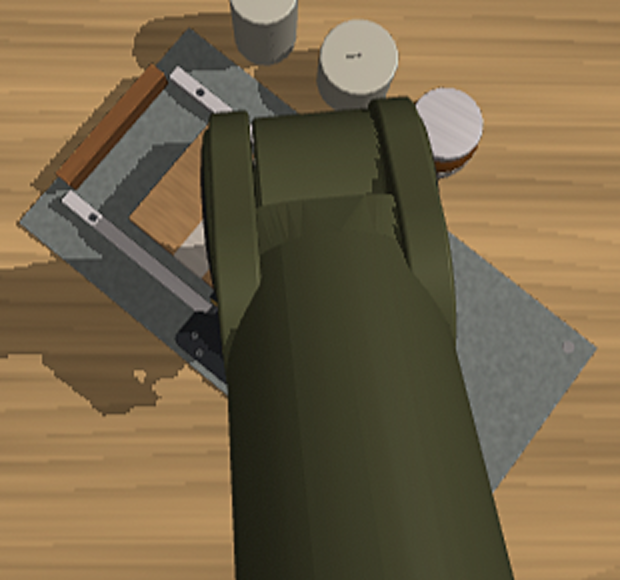

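View pics/scene5.png

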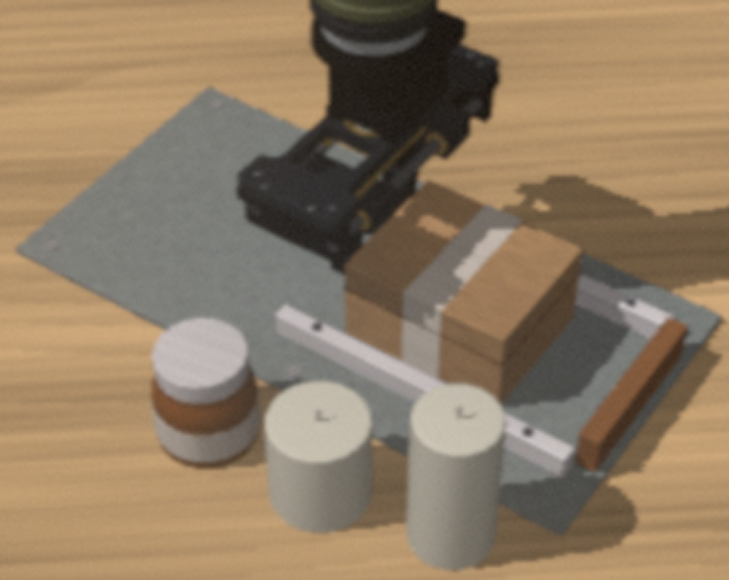

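```bash
python3 -c "
from meas import meas
meas(None,dict(FR=(502,344),FL=(580,252),RR=(346,262),RL=(430,182)))"
```

```text
scene jig mm [67.1  1.1] yaw -0.0217 res [-0.1 -0.1  1.6 -0.1 -1.1  0.7  0.1 -0.8]
```

Request:
{"method": "drive_tool", "body": {"increments": "0.1 0 6 0 110;0.1 0 6 0 110;0.1 0 6 0 110;0.1 0 6 0 110;0.1 0 6 0 110;0.1 0 6 0 110;0.1 0 6 0 110;0.1 0 6 0 110;0.1 0 6 0 110;0 0 3 0 110;0 0 2 0 110;0 0 0 0 110"}}

```text
time: 14.52
position: [0.5359, 0.0988, 0.0412]
tool_rot: [-1.505, 0.522, -0.526]
ft_force: [-0.5, -2.2, -1.5]
grip_width: 0.569
```

Request:
{"method": "drive_tool", "body": {"increments": "0 0 2 0 110;0 0 1 0 110;0 0 0 0 110"}}

```text
time: 14.9
position: [0.5376, 0.1008, 0.0413]
tool_rot: [-1.505, 0.522, -0.526]
ft_force: [-3.2, -1.9, -0.2]
grip_width: 0.568
```

```bash
python3 st.py; python3 snap.py 6
```

```text
t 14.9 pos [0.5376 0.1008 0.0413] r 0.547 jig xy mm [57.1 -0.4] toolx ang in jig deg -89.91 ydown -1.0
q [-0.464  0.268  0.26   1.917 -0.083  0.965 -0.835] F [-3.2 -1.9 -0.2] grip 0.568
```

View pics/scene6.png

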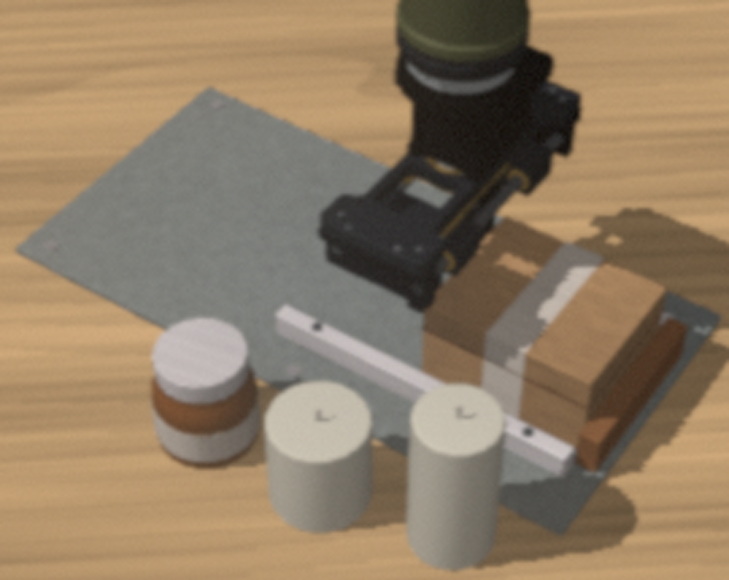

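View pics/top6.png

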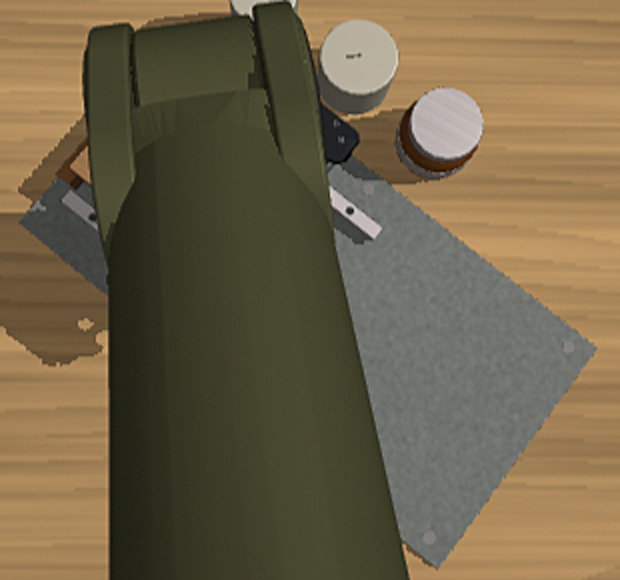

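Request:
{"method": "drive_tool", "body": {"increments": "0 0 1 0 110;0 0 1 0 110;0 0 0 0 110"}}

```text
time: 15.38
position: [0.5376, 0.1009, 0.0412]
tool_rot: [-1.508, 0.525, -0.524]
ft_force: [-6.0, -5.4, 4.7]
grip_width: 0.571
```

Request:
{"method": "drive_tool", "body": {"increments": "0 0 1 0 110;0 0 0 0 110"}}

```text
time: 15.62
position: [0.5376, 0.1008, 0.0412]
tool_rot: [-1.509, 0.526, -0.524]
ft_force: [-7.8, -7.5, 5.7]
grip_width: 0.573
```

Request:
{"method": "drive_tool", "body": {"increments": "0 0 1 0 110;0 0 0 0 110"}}

```text
time: 15.88
position: [0.5375, 0.1009, 0.0412]
tool_rot: [-1.511, 0.527, -0.523]
ft_force: [-9.1, -9.5, 7.8]
grip_width: 0.57
```

```bash
python3 st.py;python3 snap.py 7; python3 -c "
from meas import meas
meas(None,dict(FR=(591,387),FL=(665,288),RR=(424,318),RL=(507,219)))"
```

```text
t 15.88 pos [0.5375 0.1009 0.0412] r 0.5469 jig xy mm [57.  -0.3] toolx ang in jig deg -89.96 ydown -1.0
q [-0.466  0.273  0.261  1.911 -0.081  0.972 -0.839] F [-9.1 -9.5  7.8] grip 0.57
scene jig mm [129.2  -1.8] yaw 0.0181 res [ 0.8  0.6  0.8  0.5 -0.5 -3.2 -1.6 -0.2]
```

View pics/scene7.png

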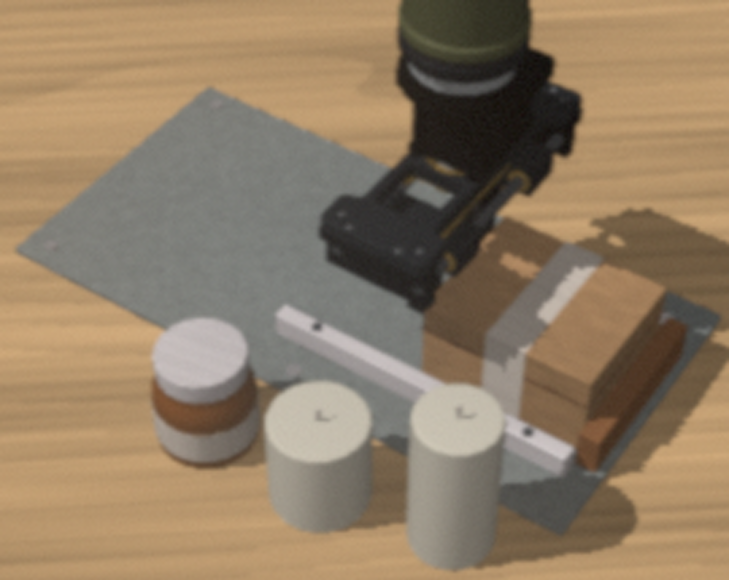

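Request:
{"method": "drive_tool", "body": {"increments": "0 0 -5 0 110;0 0 -10 0 110;0 0 -20 0 110;0 0 -30 0 110;0 0 -30 0 110;0 0 -30 0 110;0 -40 -20 0 110;0 -50 -20 0 110;0 -40 -20 0 110;0 0 -20 0 110;0 0 -10 0 110;0 0 0 0 110;0 0 0 0 110"}}

```text
time: 17.65
position: [0.4059, -0.064, 0.1698]
tool_rot: [-1.506, 0.523, -0.524]
ft_force: [-0.3, 0.8, -0.4]
grip_width: 0.569
```

```bash
python3 st.py;python3 snap.py 8
```

```text
t 17.65 pos [ 0.4059 -0.064   0.1698] r 0.411 jig xy mm [-153.9    0.2] toolx ang in jig deg -89.85 ydown -1.0
q [-0.322 -0.187  0.374  2.084  0.072  1.233 -0.646] F [-0.3  0.8 -0.4] grip 0.569
```

View pics/top8.png

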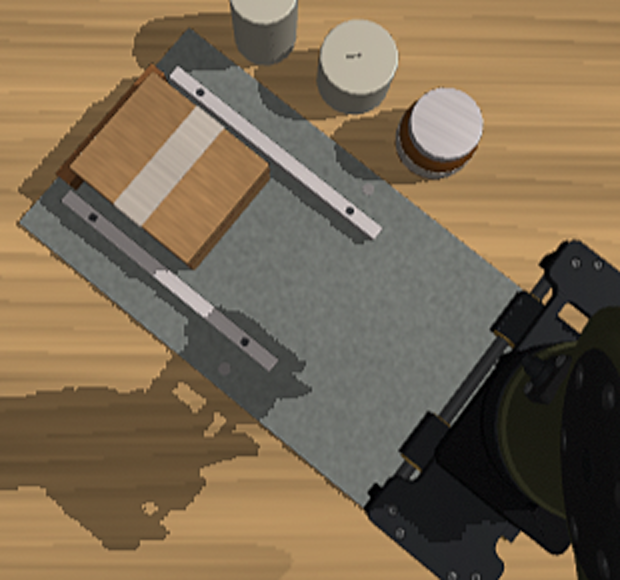

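View pics/scene8.png

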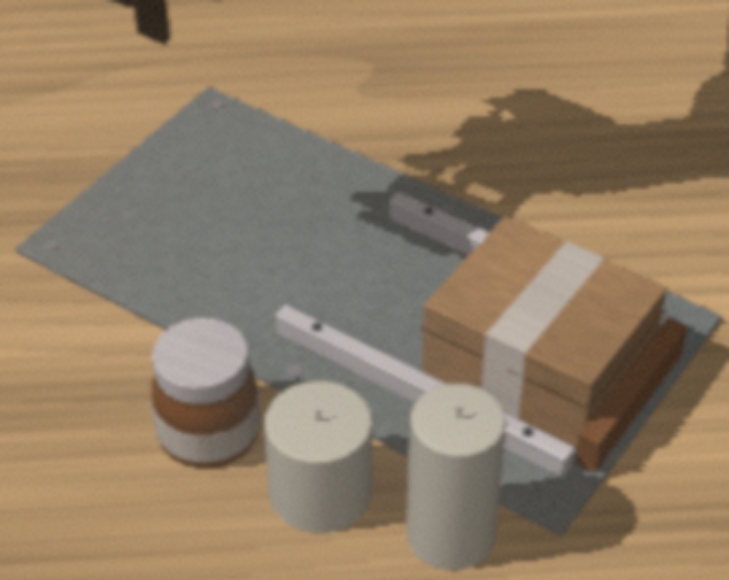

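```bash
python3 -c "
from meas import meas
meas(dict(FR=(154,72),FL=(70,166),RR=(270,164),RL=(188,265)),dict(FR=(591,388),FL=(665,289),RR=(424,306),RL=(508,219)),v0=(.58,.15,.9))"
```

```text
top jig mm [129.5  -0.4] yaw -0.0012 res [-0.1 -0.6 -0.4  0.4  0.5  0.4 -0.  -0.3]
scene jig mm [129.1  -0.6] yaw -0.0055 res [ 0.1 -0.   1.3  0.5 -0.3  0.  -0.7 -0.8]
```

Both cameras put the carton home and square, with nothing else moved, so I'm handing in.

```bash
python3 -c "
from bench import workorder
print(workorder.close_job())"
```

```text
the job is handed in; nothing more can be done
None
```

The carton is at the end stop, sitting square, and the job was handed in at about 17.8 s of the 61 s allowed.

I pushed it from behind with two partly closed fingers, held above rail height. On the open board I pushed it diagonally to bring it onto the middle line. I straightened it as it entered the lane, then pushed it straight to the stop. There it stopped advancing and the force rose to about 15 N. I backed straight out and lifted clear.

- **Carton position:** the last pictures put its origin at x = 129.5 mm, y = -0.4 mm, yaw -0.001 rad (top camera). The scene camera gave 129.1 mm, -0.6 mm and -0.006 rad. Home is 130 mm and 0, so both agree within the 2 mm calibration.
- **Rails:** the position fits on the way showed at least about 8 mm between the carton and either rail. These came from pictures at a few points, so I did not see the whole run.
- **Bystanders:** the candles and the jar look unmoved in both final pictures.
- **Robot:** it ended clear of everything, with the wrist force reading about 1 N or less.

**Disagreements:** one scene-camera fit, taken while the fingers hid part of the carton, gave a yaw of 0.018 rad. That came from a poorly picked rear corner, and the clear final pictures did not show it. The two cameras also differ by about 5 mm in absolute board position, so I measured the carton relative to the board in each camera.

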